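Cull the broken knob, fit a sound one to the D-shaft and hold the clutch pressed

ROBOT

A 6-joint arm with a two-finger parallel gripper is mounted at the origin on the work surface. World frame = base frame: x ahead of the robot, y to its left, z up, the work surface at z = 0. Lengths are in m, angles in rad, forces in N, time in s.
With the tool pointing down it reaches from about 0.375 to 0.975 m from the base axis. Payload 3.8 kg.
Tool frame: the origin (TCP) lies on the centre line of the jaws, within the pads' length; the fingertips stand 19 mm ahead of it and the grasp point (between the pads) is the TCP; z points along the fingers, y is the direction in which the jaws open and shut (so a half turn about z gives the same grasp; the last joint's range is limited). The gripper opens to 85 mm and grips with 20 to 120 N. Pads are 22 mm wide; open, the fingers measure 114 mm over their backs; the gripper's body (76 mm by 85 mm) begins 54 mm behind the grasp point. The pads swing forward as they close: fully open they stand 13 mm farther back than shut.
Start: joints at [-0.037, 0.264, 1.604, -0, 1.274, -0.037], TCP at [0.675, -0, 0.25] pointing down, gripper open.
Joint ranges: [-2.63, 2.63], [-0.94, 2.18], [0.31, 2.57], [-1.31, 4.45], [0, 2.66], [-2.55, 2.55]. Speed limits (rad/s): [2.57, 2.57, 3.14, 3.14, 3.14, 3.14].

INTERFACE

Orientations are given as a rotation vector (axis times angle).
In Python, from workcell import readout, cams, ticket gives the robot as it stands. The module is installed in compiled form; this text tells all that it offers.
- The arm moves only by the shell command python3 -m pendant 'ROWS' [FORCE]. ROWS is JSON, a list of rows, each an object of numbers: "ax", "ay", "az": the turn, a rotation vector about the tool's x, y, z in rad; "dx", "dy", "dz": the shift along the tool's x, y, z in mm; "gripper": the opening, from -1 (shut) to 1 (fully open), so that 0 is half open. In form: [{"ax": .., "ay": .., "az": .., "dx": .., "dy": .., "dz": .., "gripper": ..}, ...]. A call has 1 to 8 rows; each row is the pose to reach, as a shift and turn from the pose commanded when the call began, along the tool's axes at that moment; what a row does not reach only later rows make up. A row lasts 1/12 s, in which the tool goes at most 41.7 mm and 7.16 degrees, less where a joint would pass 70% of its speed; a pose out of reach is approached as far as the arm can. A call with a gripper value outside its range is refused whole. The fingers move at their own pace and stop on an object; FORCE is the grip in N (left out, the last holds). Time passes only in rows, so rows that repeat a pose let the fingers close. It gives the time, the measured TCP pose, the force and the opening at its end, in the units of the state.
- readout.get_state(): the state, without advancing time (a new reading comes with each control period).
- cams.camera(name): name is "scene" or "side" or "wrist"; returns a dict with "color" (480x640x3 uint8, red, green, blue), "fx", "fy", "cx", "cy" (pixels), "k1" (the pictures are not rectified: a ray, as slopes to the right and down, at radius r is drawn at 1 + k1 r^2 times it, then the intrinsics apply), "rvec" (rotation vector, rad) and "tvec" (3), from world to camera coordinates, as OpenCV has them; the wrist camera has in their place "hand_eye" (4x4, takes a point from camera to tool coordinates, whose origin is the TCP and whose axes are the flange's). Camera axes: x right, y down, z forward; pixel columns grow to the right and rows downward; lengths in m; the calibration is good to about 2 mm. A picture is of the moment at which its call begins: read the wrist's pose just before it. There is no depth.
- ticket.sign_off(): hands the job in, once; it reports no verdict.
The state is a dict: "time_s": time; "q": joint angles; "qd": joint speeds; "joint_torque": joint torques, N m; "position": TCP position; "tcp_rot": TCP orientation; "contact_force": force on the tool from outside, world axes, zero at the start; "wrist_torque": the same for the moment, N m; "finger_gap": opening from 0.0 (shut) to 1.0 (fully open).
Only numpy, scipy, OpenCV 4.12 (cv2) and the standard library are available. Lean on these libraries where they do the work, as an engineer would, in place of code of your own. Each camera call takes 0.05 s, during which the arm holds its last target. There are 200 camera calls.

TASK

One of the three knobs in the aluminium tray has half of its grip bar broken off: put that one in the yellow scrap dish. Then take either sound knob, turn it so that the white end of its bar points to the white mark by the flat of the D-shaft on the black focusing drive, push it onto the shaft and press it fully down against the brass spring collar. Finish while still gripping the knob and holding the collar down, and leave the other sound knob and the other loose things where they are.

Things in the scene. Friction and masses are not known exactly. Their poses are not given: they have to be found in the camera images.
- knob_a: sound knob, 70 g: grey disc 48 mm across, 23 high, and on it a blue bar 48 long (along x), 14 wide, 22 high, right across the disc; total height 45. The last 14 mm of the bar at +x are white. Origin: centre of the underside, z up. D-bore from below, 20 deep: radius 9.2, flat 4.7 from the axis on the +x side. Stands in the tray. The two sound knobs are alike; use either
- knob_b: sound knob, 70 g: grey disc 48 mm across, 23 high, and on it a blue bar 48 long (along x), 14 wide, 22 high, right across the disc; total height 45. The last 14 mm of the bar at +x are white. Origin: centre of the underside, z up. D-bore from below, 20 deep: radius 9.2, flat 4.7 from the axis on the +x side. Stands in the tray. The two sound knobs are alike; use either
- knob_broken: broken knob, 60 g: same disc (48 across, 23 high), but only the half of the bar with the white end is left, from 1 to 24 mm along its x, 14 wide, up to 45 mm above the underside, with a ragged stump at the break. Grip what is left of the bar; its middle is 12.5 mm along x. Origin: centre of the underside, z up
- knob_a_mark (a point): centre of the top edge at the white end of that knob's bar: 24 mm along the knob's x, 45 mm above its underside
- knob_b_mark (a point): centre of the top edge at the white end of that knob's bar: 24 mm along the knob's x, 45 mm above its underside
- tray: fixed aluminium tray, 110 (x) x 310 (y) mm, rim 14 high, 4 mm walls and floor; origin: centre of the underside. The three knobs stand in a row along its y, about 95 mm apart, in any order
- dish: fixed yellow scrap dish, open on top, 130 x 130 mm outside, 30 high, 4 mm walls and floor; origin: centre of the underside. Empty at the start
- drive: fixed black focusing drive: housing 110 x 110 mm, top 50 mm above the work surface, a motor on its +x side; origin: centre of the underside, 50 mm below the origin of the shaft
- shaft: fixed vertical steel D-shaft on the drive, on a dark plinth 84 mm across, 6 high; it does not turn. Origin: on its axis at the plinth underside (50 mm above the work surface), z up. Radius 8, flat 3.5 from the axis on the +x side, top 31 above the origin, 1.5 chamfer. White mark on the plinth at +x. A knob fits when its x points along the shaft x (1.2 mm play all round)
- clutch (a joint): brass spring collar around the shaft, 42 mm across. 0 = up (its top 18 mm above the shaft's origin), 0.005 m = fully down. A knob on the shaft first rests on it unpressed; the spring takes 3.6 N to start and 8.1 N to hold fully down and pushes the collar and knob back up when let go
- objective: loose bystander, leave where it is; steel microscope objective, 30 across, 42 high, standing; origin: centre of underside
- screwdriver: loose bystander, leave where it is; screwdriver with red handle, 160 long, lying; origin near its middle, x along it
- lens_cap: loose bystander, leave where it is; black lens cap, 62 across, 9 high; origin: centre of underside
- spacer: loose bystander, leave where it is; steel spacer ring, 60 across, 6 high; origin: centre of underside
- jar: loose bystander, leave where it is; amber jar with black cap, 48 across, 60 high; origin: centre of underside
- slide_box: loose bystander, leave where it is; cardboard slide box, 60 x 45 x 26; origin: centre of underside

How it is judged:
By the outcome, as a careful person would: the job done as asked, in the order asked, and still so for the second after the job is handed in, while the arm keeps its last pose, push and grip.
It also fails if it takes over 45 s, if anything falls off the work surface, if the arm or the gripper's body presses on something with over 40 N, if the wrist force passes 120 N, or if a joint passes its speed limit or range.

## Working session

There is one attempt and no reset: what is moved stays moved. The work goes in short steps, Python scripts to look and compute and a shell command to move; the robot and the scene stay as the last step left them, time stands still between calls to the robot, and variables do not carry over. Pictures are saved under pics/ and viewed, on a budget of 10 in all, crops included, one or two more only if the job needs it, and the job is handed in when it is done.

```bash
mkdir -p pics; cat > h.py <<'E'
import numpy as np, cv2, json
from scipy.spatial.transform import Rotation as R
from workcell import readout, cams, ticket
def grab(n):
    s=readout.get_state(); c=cams.camera(n)
    if n=="wrist":
        T=np.eye(4); T[:3,:3]=R.from_rotvec(s["tcp_rot"]).as_matrix(); T[:3,3]=s["position"]
        T=T@np.array(c["hand_eye"])
        c["Rw"]=T[:3,:3]; c["o"]=T[:3,3]
    else:
        Rm=R.from_rotvec(c["rvec"]).as_matrix(); c["Rw"]=Rm.T; c["o"]=-Rm.T@np.array(c["tvec"])
    return c
def K(c): return np.array([[c["fx"],0,c["cx"]],[0,c["fy"],c["cy"]],[0,0,1.]])
def ray(c,uv):
    p=np.atleast_2d(np.array(uv,float)); d=(p-[c["cx"],c["cy"]])/[c["fx"],c["fy"]]
    u=d.copy()
    for _ in range(20): u=d/(1+c["k1"]*(u**2).sum(1,keepdims=True))
    return np.c_[u,np.ones(len(u))]@c["Rw"].T
def onplane(c,uv,z):
    r=ray(c,uv); t=(z-c["o"][2])/r[:,2]
    return c["o"]+r*t[:,None]
def proj(c,P):
    q=(np.atleast_2d(P)-c["o"])@c["Rw"]; u=q[:,:2]/q[:,2:]
    u=u*(1+c["k1"]*(u**2).sum(1,keepdims=True))
    return u*[c["fx"],c["fy"]]+[c["cx"],c["cy"]]
def save(c,n): cv2.imwrite("pics/"+n+".png",c["color"][:,:,::-1])
E
python3 - <<'E'
from h import *
s=readout.get_state(); print(s)
for n in ["scene","side","wrist"]:
    c=grab(n); save(c,n+"0"); print(n,c["o"].round(3),c["Rw"][:,2].round(2),c["fx"],c["k1"])
a=cv2.imread("pics/scene0.png")
E
```

```text
{'time_s': 0.0, 'q': array([-3.69162896e-02,  2.64751282e-01,  1.60540832e+00, -1.24092146e-05,
        1.27373892e+00, -3.68830140e-02]), 'qd': array([ 6.83215362e-04,  2.72886481e-04, -6.97430735e-04, -5.72473020e-04,
       -9.58404713e-07, -1.26457947e-03]), 'joint_torque': array([ 6.10465631e-04, -5.15121067e+01, -3.67308676e+01, -4.07824507e-05,
        1.31324201e-02,  1.46811578e-05]), 'position': array([6.74281547e-01, 9.78703785e-06, 2.48944741e-01]), 'tcp_rot': array([-2.2202847 , -2.22021891,  0.00247727]), 'contact_force': array([-0.25257786,  0.62694648,  0.04369394]), 'wrist_torque': array([-0.01893435,  0.0179685 , -0.04025288]), 'finger_gap': 1.0012574662944518}
scene [ 1.131 -0.436  0.774] [-0.6   0.45 -0.67] 440.1274292359509 -0.010076866405896256
side [0.486 0.736 0.857] [ 0.04 -0.66 -0.75] 457.00581550712866 -0.04562037450167176
wrist [0.675 0.077 0.374] [-0.   -0.3  -0.95] 355.1325948602207 -0.027884933869034394
```

View pics/scene0.png

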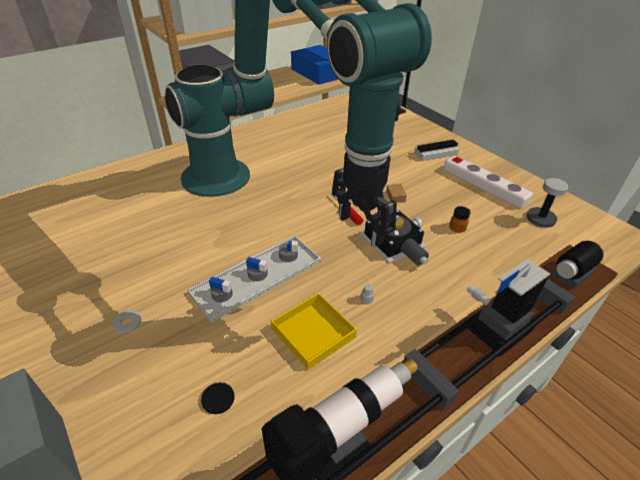

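View pics/side0.png

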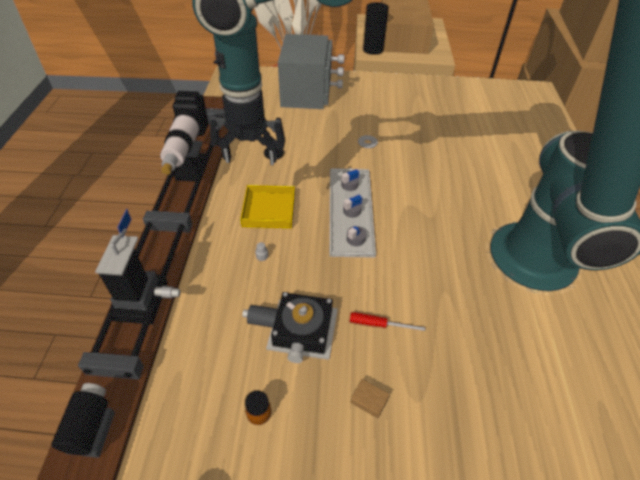

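The scene view shows the tray with knobs at about (220,287), (257,266) and (290,247). The last has a short bar, so it is the broken one. The dish is at (313,330) and the drive at (397,235). The side view agrees: broken knob at (355,236), dish (269,207), D-shaft (302,314).

```bash
python3 - <<'E'
from h import *
for n in ["side","scene"]:
    c=grab(n); im=c["color"]; hsv=cv2.cvtColor(im,cv2.COLOR_RGB2HSV)
    def blobs(m,amin):
        k,l,st,ce=cv2.connectedComponentsWithStats(m.astype(np.uint8)); return [(ce[i],st[i,4]) for i in range(1,k) if st[i,4]>=amin]
    H,S,V=hsv[...,0],hsv[...,1],hsv[...,2]
    for nm,m,z,a in [("blue",(H>100)&(H<125)&(S>130)&(V>60),.045,6),("white",(S<35)&(V>190),.045,6),("yellow",(H>22)&(H<32)&(S>190)&(V>120),.015,300)]:
        for ce,ar in blobs(m,a):
            p=onplane(c,ce,z)[0]
            if .3<p[0]<1 and abs(p[1])<.45: print(n,nm,ce.round(1),ar,p.round(3))
c=grab("side")
for nm,uv,z in [("collar",(302,314),.068),("mark",(290,306),.056),("traycorners",(332,170),.014),("",(370,170),.014),("",(375,255),.014),("",(331,254),.014),("dishcorn",(248,186),.03),("",(295,187),.03),("",(293,228),.03),("",(241,225),.03)]:
    print(nm,onplane(c,uv,z)[0].round(3))
E
```

```text
side blue [353.2 174.5] 62 [ 0.449 -0.207  0.045]
side blue [356.  200.1] 69 [ 0.44  -0.109  0.045]
side white [179.4 122.1] 95 [ 0.982 -0.404  0.045]
side white [170.  144.8] 107 [ 0.978 -0.292  0.045]
side white [346.6 200.9] 11 [ 0.464 -0.104  0.045]
side white [351.7 230.6] 9 [ 0.449 -0.003  0.045]
side white [161.5 291.4] 27 [0.85  0.207 0.045]
side white [174.2 292.4] 9 [0.822 0.207 0.045]
side white [290.2 305.1] 8 [0.572 0.218 0.045]
side yellow [268.4 206.5] 2033 [ 0.665 -0.096  0.015]
scene blue [288.7 246.1] 34 [ 0.448 -0.017  0.045]
scene blue [252.6 263.1] 122 [ 0.449 -0.119  0.045]
scene blue [506.9 281.7] 129 [0.835 0.324 0.045]
scene blue [215.6 282.9] 130 [ 0.456 -0.218  0.045]
scene white [419.4 220.7] 7 [0.563 0.32  0.045]
scene white [396. 232.] 9 [0.561 0.237 0.045]
scene white [294.4 242.6] 18 [0.445 0.002 0.045]
scene white [262.9 261.9] 28 [ 0.459 -0.097  0.045]
scene white [226.5 282.6] 26 [ 0.469 -0.198  0.045]
scene white [385.7 386.6] 765 [ 0.868 -0.081  0.045]
scene white [345.1 416.3] 1338 [ 0.869 -0.176  0.045]
scene yellow [313.2 330.1] 3603 [ 0.67  -0.102  0.015]
collar [0.544 0.252 0.068]
mark [0.571 0.227 0.056]
traycorners [ 0.508 -0.257  0.014]
 [ 0.401 -0.267  0.014]
 [0.39  0.043 0.014]
 [0.495 0.048 0.014]
dishcorn [ 0.728 -0.154  0.03 ]
 [ 0.602 -0.16   0.03 ]
 [ 0.592 -0.013  0.03 ]
 [ 0.72  -0.012  0.03 ]
```

View pics/wrist0.png

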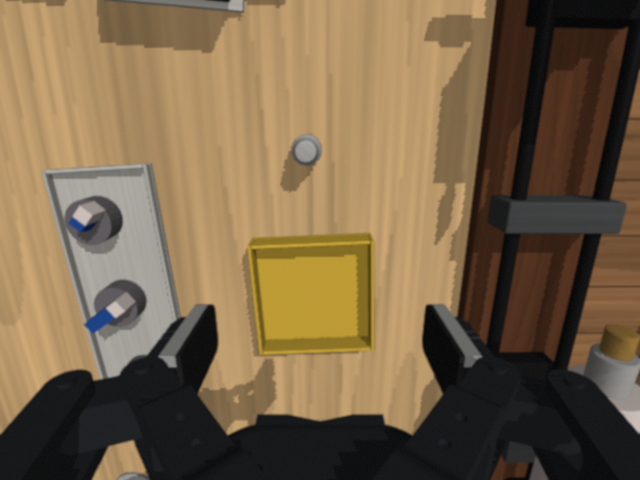

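The wrist view looks straight down with image right = +x and up = +y. Broken knob is at (92,217), a sound knob at (118,303), and the dish is centred at (312,295). I'll move above the broken knob to look from near.

```bash
python3 -m pendant '[{"dy":-38},{"dy":-76},{"dy":-114,"dx":-4},{"dy":-152,"dx":-8},{"dy":-190,"dx":-10,"dz":10},{"dy":-228,"dx":-10,"dz":20},{"dy":-228,"dx":-10,"dz":20},{"dy":-228,"dx":-10,"dz":20}]'
python3 - <<'E'
from h import *
c=grab("wrist"); save(c,"w1"); np.savez("w1",**{k:c[k] for k in c})
s=readout.get_state();print(s["position"],s["tcp_rot"],s["qd"].round(3))
E
```

```text
[ 6.74854600e-01 -2.19346829e-05  2.49948201e-01] [-2.22117496e+00 -2.22117349e+00  5.96673340e-04] [ 0.001 -0.003 -0.003 -0.001  0.    -0.001]schema error: expected keys ax, ay, az, dx, dy, dz, gripper
```

View pics/w1.png

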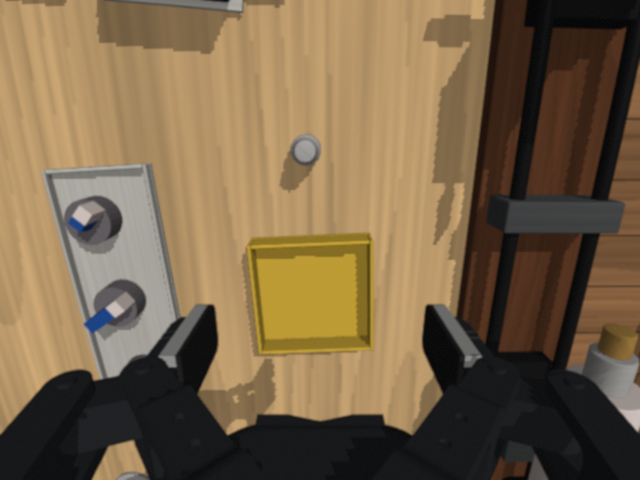

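All keys are required, so that move was refused and the view is unchanged. I'll retry with full rows.

```bash
python3 -m pendant '[{"ax":0,"ay":0,"az":0,"dx":-4,"dy":-76,"dz":5,"gripper":1},{"ax":0,"ay":0,"az":0,"dx":-8,"dy":-152,"dz":10,"gripper":1},{"ax":0,"ay":0,"az":0,"dx":-10,"dy":-190,"dz":15,"gripper":1},{"ax":0,"ay":0,"az":0,"dx":-10,"dy":-228,"dz":20,"gripper":1},{"ax":0,"ay":0,"az":0,"dx":-10,"dy":-228,"dz":20,"gripper":1},{"ax":0,"ay":0,"az":0,"dx":-10,"dy":-228,"dz":20,"gripper":1},{"ax":0,"ay":0,"az":0,"dx":-10,"dy":-228,"dz":20,"gripper":1},{"ax":0,"ay":0,"az":0,"dx":-10,"dy":-228,"dz":20,"gripper":1}]'
python3 - <<'E'
from h import *
c=grab("wrist"); save(c,"w2"); np.savez("w2",**{k:c[k] for k in c})
s=readout.get_state();print(s["position"],s["tcp_rot"],s["qd"].round(3))
E
```

```text
time_s: 1.02
position: [0.4463, -0.01, 0.2305]
tcp_rot: [2.221, 2.22, 0.001]
contact_force: [0.6, -0.9, 0.4]
finger_gap: 1.004
[ 0.44751213 -0.0100435   0.23098512] [2.22041665 2.22007827 0.00238039] [ 0.002  0.03  -0.034  0.002 -0.002  0.001]
```

View pics/w2.png

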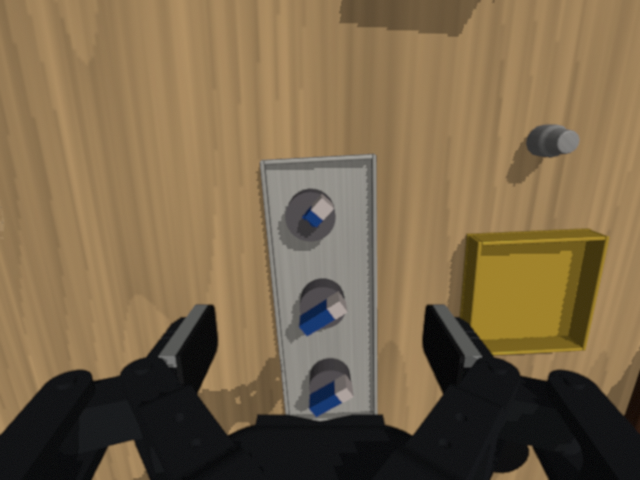

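The wrist view now shows all three knobs: broken (312,215), sound ones (322,315) and (331,395), dish at (533,293). I'll zoom in on the bars to pick out their top faces.

```bash
python3 - <<'E'
from h import *
im=cv2.imread("pics/w2.png")
t=[cv2.resize(im[y-33:y+33,x-33:x+33],(264,264),interpolation=cv2.INTER_CUBIC) for x,y in [(312,215),(322,308),(331,390)]]
cv2.imwrite("pics/z2.png",np.hstack(t))
E
```

```text
(no output)
```

View pics/z2.png

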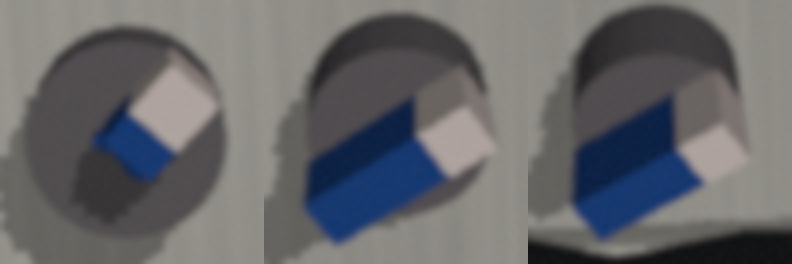

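In the zoom, broken-bar top runs from white end mid (199,83) to the break near (125,162) (zoom px). The middle sound bar runs (218,128)→(56,224), and the third (210,140)→(59,222).

```bash
python3 - <<'E'
from h import *
c={k:v for k,v in np.load("w2.npz").items()}
def pt(o,p): return onplane(c,np.array(o)+np.array(p)/4-0.375,.049)[0][:2]
for n,o,w,b in [("broken",(279,182),((178,62),(220,105)),((101,143),(150,182))),("b1",(289,275),((204,105),(232,150)),((41,205),(71,243))),("b2",(298,357),((199,122),(221,158)),((44,205),(74,240)))]:
    W=[pt(o,p) for p in w]; B=[pt(o,p) for p in b]
    wm=(W[0]+W[1])/2; bm=(B[0]+B[1])/2; d=wm-bm; L=np.linalg.norm(d); u=d/L
    print(n,"white",wm.round(4),"blue",bm.round(4),"len",L.round(4),"w",np.linalg.norm(W[0]-W[1]).round(4),"yaw",np.degrees(np.arctan2(d[1],d[0])).round(1),"cen from white",(wm-.024*u).round(4),"mid",((wm+bm)/2).round(4))
im=c["color"]; hsv=cv2.cvtColor(im,cv2.COLOR_RGB2HSV)
m=((hsv[...,0]>20)&(hsv[...,0]<34)&(hsv[...,1]>190)).astype(np.uint8)
cn=max(cv2.findContours(m,0,2)[0],key=cv2.contourArea); q=cv2.approxPolyDP(cv2.convexHull(cn),6,True)[:,0]
print(q.tolist(),onplane(c,q,.03).round(3))
E
```

```text
broken white [0.4546 0.0058] blue [ 0.4383 -0.012 ] len 0.0241 w 0.0133 yaw 47.7 cen from white [ 0.4384 -0.0119] mid [ 0.4464 -0.0031]
b1 white [ 0.4694 -0.0957] blue [ 0.4301 -0.1221] len 0.0474 w 0.014 yaw 33.9 cen from white [ 0.4495 -0.1091] mid [ 0.4498 -0.1089]
b2 white [ 0.4788 -0.1956] blue [ 0.439  -0.2226] len 0.0482 w 0.0131 yaw 34.2 cen from white [ 0.459  -0.2091] mid [ 0.4589 -0.2091]
[[604, 240], [583, 346], [555, 338], [579, 243]] [[ 0.726 -0.035  0.03 ]
 [ 0.732 -0.155  0.03 ]
 [ 0.699 -0.145  0.03 ]
 [ 0.701 -0.038  0.03 ]]
```

Sizes match the spec (23, 48 and 48 mm long, 14 wide). Next I turn 42.3° (0.738 rad), descend over the broken stub's middle and grip.

```bash
python3 -m pendant '[{"ax":0,"ay":0,"az":0.74,"dx":7,"dy":0,"dz":100,"gripper":0},{"ax":0,"ay":0,"az":0.74,"dx":7,"dy":0,"dz":100,"gripper":0},{"ax":0,"ay":0,"az":0.74,"dx":7,"dy":0,"dz":100,"gripper":0},{"ax":0,"ay":0,"az":0.74,"dx":7,"dy":0,"dz":120,"gripper":0},{"ax":0,"ay":0,"az":0.74,"dx":7,"dy":0,"dz":140,"gripper":0},{"ax":0,"ay":0,"az":0.74,"dx":7,"dy":0,"dz":150,"gripper":0},{"ax":0,"ay":0,"az":0.74,"dx":7,"dy":0,"dz":150,"gripper":0},{"ax":0,"ay":0,"az":0.74,"dx":7,"dy":0,"dz":150,"gripper":0}]' 40
python3 -c "
from h import *
s=readout.get_state();M=R.from_rotvec(s['tcp_rot']).as_matrix();print(s['position'],M.round(3))"
```

```text
time_s: 1.73
position: [0.4479, -0.003, 0.08]
tcp_rot: [-2.872, -1.272, 0.001]
contact_force: [0.7, -0.2, 0.7]
finger_gap: 0.505
[ 0.44794504 -0.00295856  0.07997375] [[ 0.672  0.741 -0.001]
 [ 0.741 -0.672  0.   ]
 [-0.001 -0.001 -1.   ]]
```

```bash
python3 -m pendant '[{"ax":0,"ay":0,"az":0,"dx":0,"dy":0,"dz":16,"gripper":0},{"ax":0,"ay":0,"az":0,"dx":0,"dy":0,"dz":31,"gripper":0},{"ax":0,"ay":0,"az":0,"dx":0,"dy":0,"dz":31,"gripper":-1},{"ax":0,"ay":0,"az":0,"dx":0,"dy":0,"dz":31,"gripper":-1},{"ax":0,"ay":0,"az":0,"dx":0,"dy":0,"dz":31,"gripper":-1},{"ax":0,"ay":0,"az":0,"dx":0,"dy":0,"dz":31,"gripper":-1},{"ax":0,"ay":0,"az":0,"dx":0,"dy":0,"dz":31,"gripper":-1},{"ax":0,"ay":0,"az":0,"dx":0,"dy":0,"dz":31,"gripper":-1}]' 40
```

```text
time_s: 2.4
position: [0.448, -0.003, 0.0503]
tcp_rot: [2.873, 1.268, 0.003]
contact_force: [0.6, 0.5, 2.7]
finger_gap: 0.15
```

```bash
python3 -m pendant '[{"ax":0,"ay":0,"az":0,"dx":0,"dy":0,"dz":-40,"gripper":-1},{"ax":0,"ay":0,"az":0,"dx":0,"dy":0,"dz":-75,"gripper":-1},{"ax":0,"ay":0,"az":0,"dx":15,"dy":36,"dz":-80,"gripper":-1},{"ax":0,"ay":0,"az":0,"dx":30,"dy":74,"dz":-80,"gripper":-1},{"ax":0,"ay":0,"az":0,"dx":45,"dy":112,"dz":-80,"gripper":-1},{"ax":0,"ay":0,"az":0,"dx":60,"dy":150,"dz":-80,"gripper":-1},{"ax":0,"ay":0,"az":0,"dx":75,"dy":186,"dz":-80,"gripper":-1},{"ax":0,"ay":0,"az":0,"dx":88,"dy":218,"dz":-80,"gripper":-1}]'
python3 - <<'E'
from h import *
c=grab("side"); save(c,"s3"); c2=grab("wrist"); save(c2,"w3")
a=cv2.resize(c["color"][120:360,200:440],(480,480)); b=c2["color"][:, 160:480]
cv2.imwrite("pics/m3.png",np.hstack([a,b])[:,:,::-1])
E
```

```text
time_s: 3.07
position: [0.6696, -0.0861, 0.1296]
tcp_rot: [2.874, 1.267, 0.001]
contact_force: [1.1, -0.6, -0.6]
finger_gap: 0.148
```

View pics/m3.png

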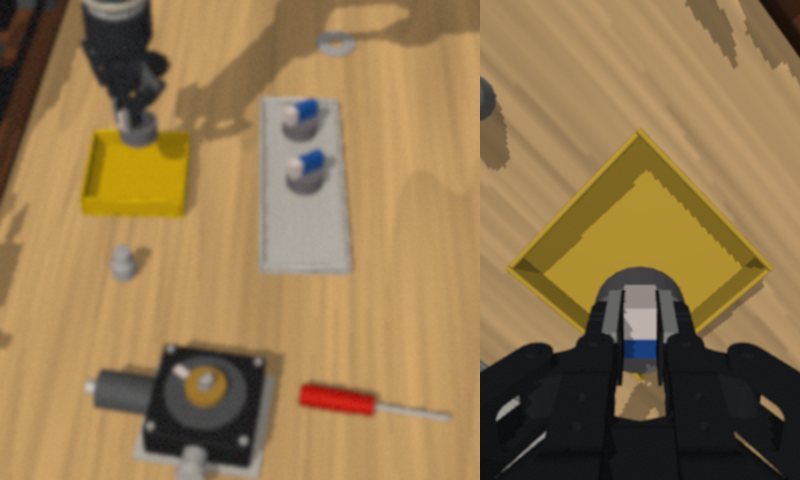

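The broken knob is held by its stub. Dish rim corners are at wrist pixels (190,268), (320,130), (450,267); I'll check its centre. The white mark on the drive sits toward the upper left in the side view (crop 180,371), with the collar at (205,385).

```bash
python3 - <<'E'
from h import *
c=grab("wrist"); P=onplane(c,[(190,268),(320,130),(450,267)],.03); print(P.round(3), ((P[0]+P[2])/2).round(3))
s=readout.get_state();M=R.from_rotvec(s['tcp_rot']).as_matrix(); d=(P[0]+P[2])/2-s["position"]; print(s["position"],(M.T@[d[0],d[1],0]).round(3))
E
```

```text
[[ 0.599 -0.037  0.03 ]
 [ 0.725 -0.031  0.03 ]
 [ 0.73  -0.156  0.03 ]] [ 0.664 -0.096  0.03 ]
[ 0.66930124 -0.08606947  0.12888432] [-0.011  0.003 -0.   ]
```

Centred within 2 mm. Lower, release and rise.

```bash
python3 -m pendant '[{"ax":0,"ay":0,"az":0,"dx":0,"dy":0,"dz":40,"gripper":-1},{"ax":0,"ay":0,"az":0,"dx":0,"dy":0,"dz":68,"gripper":-1},{"ax":0,"ay":0,"az":0,"dx":0,"dy":0,"dz":78,"gripper":-1},{"ax":0,"ay":0,"az":0,"dx":0,"dy":0,"dz":78,"gripper":-1},{"ax":0,"ay":0,"az":0,"dx":0,"dy":0,"dz":77,"gripper":0},{"ax":0,"ay":0,"az":0,"dx":0,"dy":0,"dz":77,"gripper":0},{"ax":0,"ay":0,"az":0,"dx":0,"dy":0,"dz":77,"gripper":0},{"ax":0,"ay":0,"az":0,"dx":0,"dy":0,"dz":77,"gripper":0}]'
python3 -m pendant '[{"ax":0,"ay":0,"az":0,"dx":0,"dy":0,"dz":-30,"gripper":0},{"ax":0,"ay":0,"az":0,"dx":0,"dy":0,"dz":-70,"gripper":0},{"ax":0,"ay":0,"az":0,"dx":0,"dy":0,"dz":-110,"gripper":0},{"ax":0,"ay":0,"az":-0.37,"dx":0,"dy":0,"dz":-150,"gripper":0},{"ax":0,"ay":0,"az":-0.74,"dx":0,"dy":0,"dz":-190,"gripper":0},{"ax":0,"ay":0,"az":-0.74,"dx":0,"dy":0,"dz":-200,"gripper":0},{"ax":0,"ay":0,"az":-0.74,"dx":0,"dy":0,"dz":-200,"gripper":0},{"ax":0,"ay":0,"az":-0.74,"dx":0,"dy":0,"dz":-200,"gripper":0}]'
python3 -c "
from h import *
s=readout.get_state();M=R.from_rotvec(s['tcp_rot']).as_matrix();print(s['position'],M.round(3))"
```

```text
time_s: 3.88
position: [0.6674, -0.0849, 0.0531]
tcp_rot: [2.874, 1.268, 0.001]
contact_force: [-0.3, 0.3, -0.0]
finger_gap: 0.503
time_s: 4.55
position: [0.6684, -0.0852, 0.2556]
tcp_rot: [2.336, 2.095, 0.005]
contact_force: [-0.7, 0.6, -0.3]
finger_gap: 0.502
[ 0.66837387 -0.08515443  0.25557926] [[ 0.109  0.994  0.005]
 [ 0.994 -0.109 -0.001]
 [-0.     0.005 -1.   ]]
```

```bash
python3 -m pendant '[{"ax":0,"ay":0,"az":-0.11,"dx":310,"dy":-158,"dz":0,"gripper":0},{"ax":0,"ay":0,"az":-0.11,"dx":310,"dy":-158,"dz":0,"gripper":0},{"ax":0,"ay":0,"az":-0.11,"dx":310,"dy":-158,"dz":0,"gripper":0},{"ax":0,"ay":0,"az":-0.11,"dx":310,"dy":-158,"dz":0,"gripper":0},{"ax":0,"ay":0,"az":-0.11,"dx":310,"dy":-158,"dz":0,"gripper":0},{"ax":0,"ay":0,"az":-0.11,"dx":310,"dy":-158,"dz":0,"gripper":0},{"ax":0,"ay":0,"az":-0.11,"dx":310,"dy":-158,"dz":0,"gripper":0},{"ax":0,"ay":0,"az":-0.11,"dx":310,"dy":-158,"dz":0,"gripper":0}]'
python3 -m pendant '[{"ax":0,"ay":0,"az":0,"dx":40,"dy":-18,"dz":0,"gripper":0},{"ax":0,"ay":0,"az":0,"dx":40,"dy":-18,"dz":0,"gripper":0},{"ax":0,"ay":0,"az":0,"dx":40,"dy":-18,"dz":0,"gripper":0},{"ax":0,"ay":0,"az":0,"dx":40,"dy":-18,"dz":0,"gripper":0}]'
python3 - <<'E'
from h import *
c=grab("wrist"); np.savez("w4",**c); save(c,"w4")
s=readout.get_state();M=R.from_rotvec(s['tcp_rot']).as_matrix();print(s['position'],M.round(3))
pc=proj(c,[.546,.245,.075])[0]; print(pc)
x,y=np.clip(pc.astype(int),80,[560,400]); print(x,y)
b=c["color"][y-80:y+80,x-80:x+80]; b=cv2.resize(b,(560,560),interpolation=cv2.INTER_CUBIC); cv2.imwrite("pics/z4.png",b[:,:,::-1])
E
```

```text
time_s: 5.22
position: [0.5499, 0.229, 0.2528]
tcp_rot: [2.227, 2.215, 0.001]
contact_force: [1.3, -0.3, 0.2]
finger_gap: 0.493
time_s: 5.55
position: [0.5331, 0.2674, 0.2525]
tcp_rot: [2.225, 2.217, -0.0]
contact_force: [-0.6, -0.1, -0.4]
finger_gap: 0.5
[0.53349608 0.26668375 0.25239578] [[ 0.005  1.     0.   ]
 [ 1.    -0.005 -0.001]
 [-0.001  0.    -1.   ]]
[333.6141639  245.28145898]
333 245
```

View pics/z4.png

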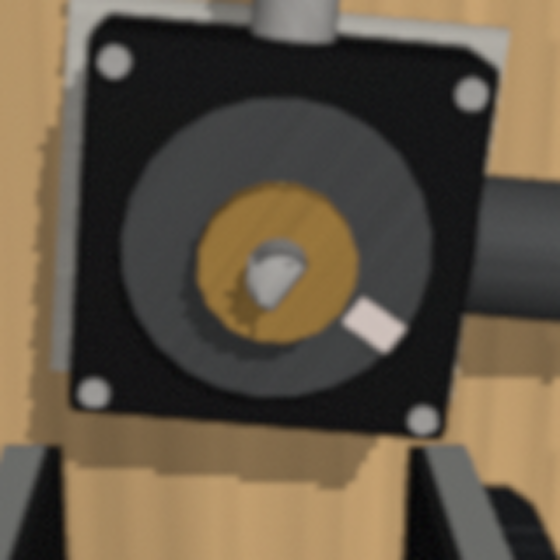

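The wrist crop shows brass collar centred at (278,263), plinth centre (277,247), white mark (374,325), and the D flat facing lower right toward the mark (zoom px, ×3.5, origin 253,165). I'll measure these by mask.

```bash
python3 - <<'E'
from h import *
c={k:v for k,v in np.load("w4.npz").items()}
im=c["color"]; hsv=cv2.cvtColor(im,cv2.COLOR_RGB2HSV)[165:325,253:413].astype(int); H,S,V=hsv[...,0],hsv[...,1],hsv[...,2]
def cont(m,z,near):
    cs=cv2.findContours(m.astype(np.uint8),0,1)[0]; cs=[q for q in cs if cv2.contourArea(q)>8]
    q=min(cs,key=lambda q:np.hypot(*(q[:,0].mean(0)-near)))
    return onplane(c,q[:,0]+[253,165],z)[:,:2]
def fitc(P):
    A=np.c_[2*P,np.ones(len(P))]; s=np.linalg.lstsq(A,(P**2).sum(1),rcond=None)[0]; return s[:2],np.sqrt(s[2]+s[:2]@s[:2])
yy,xx=np.mgrid[:160,:160]
dist=np.hypot(xx-79,yy-75)
brass=(S>110)&(dist<27); Pb=cont(cv2.convexHull,0,0) if 0 else None
m=brass.astype(np.uint8); q=max(cv2.findContours(m,0,1)[0],key=cv2.contourArea); hull=cv2.convexHull(q)[:,0]
cb,rb=fitc(onplane(c,hull+[253,165],.068)[:,:2]); print("collar",cb.round(4),rb.round(4), "exp .021")
pts=[]
for a in np.radians(np.arange(0,360,4)):
    r=np.arange(36,56,.25); xs=79+r*np.cos(a); ys=71+r*np.sin(a)
    p=cv2.remap(hsv[...,2].astype(np.float32),xs[None].astype(np.float32),ys[None].astype(np.float32),1)[0]
    i=np.argmin(p[4:]-p[:-4])+2
    if 37<r[i]<54: pts.append((xs[i],ys[i]))
P=onplane(c,np.array(pts)+[253,165],.056)[:,:2]
for _ in range(4):
    cp,rp=fitc(P); P=P[abs(np.hypot(*(P-cp).T)-rp)<max(.0012,0)] if abs(np.hypot(*(P-cp).T)-rp).max()>.0012 else P
print("plinth",cp.round(4),rp.round(4),len(P),"exp .042")
wm=(S<45)&(V>150)&(np.hypot(xx-107,yy-93)<13); u=np.c_[xx[wm],yy[wm]]+[253,165]
W=onplane(c,u,.056)[:,:2]; w=W.mean(0); ev=np.linalg.eigh(np.cov(W.T))[1][:,1]
print("mark",w.round(4),len(W),"long axis",np.degrees(np.arctan2(ev[1],ev[0])))
for n,k in (("collar",cb),("plinth",cp)):
    d=w-k; print(n,"yaw",np.degrees(np.arctan2(d[1],d[0])),np.hypot(*d))
F=onplane(c,np.array([(305,266),(268,310)])/3.5-.36+[253,165],.081)[:,:2]; d=F[1]-F[0]; print("flat",F.round(4),"normal",np.degrees(np.arctan2(d[1],d[0]))+90, np.linalg.norm(d))
E
```

```text
collar [0.5444 0.2476] 0.0214 exp .021
plinth [0.5447 0.2472] 0.0421 90 exp .042
mark [0.5717 0.2264] 137 long axis 142.70975089788453
collar yaw -37.88434581079832 0.03461287201051692
plinth yaw -37.61218250219249 0.03414001932995219
flat [[0.5511 0.2512]
 [0.5419 0.2396]] normal -38.36158800307595 0.01483483586516755
```

Collar, plinth, mark and flat agree: shaft at (0.5446, 0.2474), mark yaw −37.7°. Joint-6 range means gripping the middle knob with tool x at yaw 214° (q6 ≈ −2.46), so that placing needs yaw 142.3°.

```bash
python3 -m pendant '[{"ax":0,"ay":0,"az":-1.0,"dx":-376,"dy":-82,"dz":0,"gripper":0},{"ax":0,"ay":0,"az":-1.0,"dx":-376,"dy":-82,"dz":0,"gripper":0},{"ax":0,"ay":0,"az":-1.0,"dx":-376,"dy":-82,"dz":0,"gripper":0},{"ax":0,"ay":0,"az":-1.0,"dx":-376,"dy":-82,"dz":0,"gripper":0},{"ax":0,"ay":0,"az":-1.0,"dx":-376,"dy":-82,"dz":0,"gripper":0},{"ax":0,"ay":0,"az":-1.0,"dx":-376,"dy":-82,"dz":0,"gripper":0},{"ax":0,"ay":0,"az":-1.0,"dx":-376,"dy":-82,"dz":0,"gripper":0},{"ax":0,"ay":0,"az":-1.0,"dx":-376,"dy":-82,"dz":0,"gripper":0}]'
cat >> h.py <<'E'
def go(x,y,z,yaw):
    s=readout.get_state();M=R.from_rotvec(s['tcp_rot']).as_matrix(); p=s["position"]
    y0=np.degrees(np.arctan2(M[1,0],M[0,0])); dyaw=(yaw-y0+180)%360-180
    print("pos",p.round(4),"yaw",y0.round(2),"tilt",M[:2,2].round(4),"q6",s["q"][5].round(3),"F",s["contact_force"].round(1),"gap",round(s["finger_gap"],3))
    print("shift mm",(M.T@(np.array([x,y,z])-p)*1e3).round(1),"az",-np.radians(dyaw).round(4))
E
python3 -c "
from h import *
go(.4497,-.109,.13,214)"
```

```text
time_s: 6.27
position: [0.466, -0.0359, 0.2526]
tcp_rot: [1.007, 2.975, -0.001]
contact_force: [0.8, -0.4, -0.1]
finger_gap: 0.5
pos [ 0.466  -0.0359  0.2526] yaw 142.59 tilt [ 0.0007 -0.0006] q6 -1.047 F [ 0.8 -0.4 -0.1] gap 0.5
shift mm [-31.3 -68.  122.7] az -1.2463
```

```bash
python3 -m pendant '[{"ax":0,"ay":0,"az":-1.246,"dx":-31,"dy":-68,"dz":50,"gripper":0},{"ax":0,"ay":0,"az":-1.246,"dx":-31,"dy":-68,"dz":50,"gripper":0},{"ax":0,"ay":0,"az":-1.246,"dx":-31,"dy":-68,"dz":50,"gripper":0},{"ax":0,"ay":0,"az":-1.246,"dx":-31,"dy":-68,"dz":50,"gripper":0},{"ax":0,"ay":0,"az":-1.246,"dx":-31,"dy":-68,"dz":100,"gripper":0},{"ax":0,"ay":0,"az":-1.246,"dx":-31,"dy":-68,"dz":122,"gripper":0},{"ax":0,"ay":0,"az":-1.246,"dx":-31,"dy":-68,"dz":122,"gripper":0},{"ax":0,"ay":0,"az":-1.246,"dx":-31,"dy":-68,"dz":122,"gripper":0}]'
python3 -c "
from h import *
go(.4497,-.109,.085,214)"
```

```text
time_s: 6.93
position: [0.4472, -0.1065, 0.1276]
tcp_rot: [0.51, -3.094, -0.003]
contact_force: [0.6, 0.3, 0.9]
finger_gap: 0.5
pos [ 0.4472 -0.1065  0.1276] yaw -161.27 tilt [-0.0056  0.0013] q6 -2.185 F [0.6 0.3 0.9] gap 0.5
shift mm [-1.8 -3.3 42.6] az -0.2665
```

```bash
python3 -m pendant '[{"ax":0,"ay":0,"az":-0.267,"dx":-1.8,"dy":-3,"dz":20,"gripper":0},{"ax":0,"ay":0,"az":-0.267,"dx":-1.8,"dy":-3,"dz":42,"gripper":0},{"ax":0,"ay":0,"az":-0.267,"dx":-1.8,"dy":-3,"dz":42,"gripper":0},{"ax":0,"ay":0,"az":-0.267,"dx":-1.8,"dy":-3,"dz":42,"gripper":0},{"ax":0,"ay":0,"az":-0.267,"dx":-1.8,"dy":-3,"dz":42,"gripper":0}]'
python3 - <<'E'
from h import *
go(.4497,-.109,.0495,214)
c=grab("wrist"); save(c,"w5"); np.savez("w5",**c); 
print(readout.get_state()["q"].round(3), proj(c,[[.4497,-.109,.049],[.4694,-.0957,.049]]))
E
```

```text
time_s: 7.35
position: [0.4528, -0.1085, 0.0891]
tcp_rot: [-0.908, 3.007, -0.001]
contact_force: [0.7, 0.9, 0.1]
finger_gap: 0.497
pos [ 0.4528 -0.1085  0.0891] yaw -146.39 tilt [ 0.0005 -0.0003] q6 -2.446 F [0.7 0.9 0.1] gap 0.497
shift mm [ 2.9  1.3 39.6] az -0.0069
[-0.288  0.032  2.193 -0.     0.916 -2.446] [[321.87046264 280.50227051]
 [322.12530874 321.97789454]]
```

View pics/w5.png

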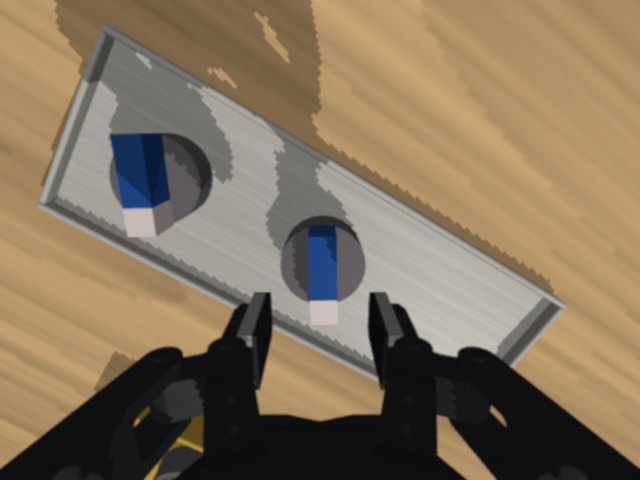

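The wrist view shows the middle knob's bar vertical in the picture, white end at (323,324) against (322,322) predicted, centred between the fingers. The broken knob lies in the dish at lower left. Descend and grip.

```bash
python3 -m pendant '[{"ax":0,"ay":0,"az":-0.007,"dx":3,"dy":1.3,"dz":20,"gripper":0},{"ax":0,"ay":0,"az":-0.007,"dx":3,"dy":1.3,"dz":38.5,"gripper":0},{"ax":0,"ay":0,"az":-0.007,"dx":3,"dy":1.3,"dz":38.5,"gripper":0},{"ax":0,"ay":0,"az":-0.007,"dx":3,"dy":1.3,"dz":38.5,"gripper":-1},{"ax":0,"ay":0,"az":-0.007,"dx":3,"dy":1.3,"dz":38.5,"gripper":-1},{"ax":0,"ay":0,"az":-0.007,"dx":3,"dy":1.3,"dz":38.5,"gripper":-1},{"ax":0,"ay":0,"az":-0.007,"dx":3,"dy":1.3,"dz":38.5,"gripper":-1},{"ax":0,"ay":0,"az":-0.007,"dx":3,"dy":1.3,"dz":38.5,"gripper":-1}]' 70
python3 - <<'E'
from h import *
go(.4497,-.109,.16,214)
c=grab("wrist"); np.savez("w6",**c); save(c,"w6")
E
```

```text
time_s: 8.07
position: [0.4512, -0.1085, 0.0516]
tcp_rot: [-0.925, 2.999, -0.003]
contact_force: [-0.3, 0.5, 6.3]
finger_gap: 0.145
pos [ 0.4512 -0.1085  0.0516] yaw -145.73 tilt [ 0.0033 -0.0009] q6 -2.459 F [-0.3  0.5  6.3] gap 0.145
shift mm [ 1.300e+00  1.000e-01 -1.084e+02] az 0.0046
```

```bash
python3 -m pendant '[{"ax":0,"ay":0,"az":0,"dx":0,"dy":0,"dz":-40,"gripper":-1},{"ax":0,"ay":0,"az":0,"dx":0,"dy":0,"dz":-80,"gripper":-1},{"ax":0,"ay":0,"az":0,"dx":0,"dy":0,"dz":-110,"gripper":-1},{"ax":0,"ay":0,"az":0,"dx":0,"dy":0,"dz":-110,"gripper":-1},{"ax":0,"ay":0,"az":0,"dx":0,"dy":0,"dz":-110,"gripper":-1}]'
python3 - <<'E'
from h import *
go(.5446,.2474,.165,142.3)
c=grab("wrist"); np.savez("w7",**c); save(c,"w7")
cv2.imwrite("pics/z7.png",cv2.resize(c["color"][200:440,200:440],(600,600),interpolation=cv2.INTER_CUBIC)[:,:,::-1])
E
```

```text
time_s: 8.53
position: [0.4515, -0.1087, 0.1627]
tcp_rot: [-0.924, 2.997, -0.006]
contact_force: [0.0, -0.1, -0.3]
finger_gap: 0.139
pos [ 0.4515 -0.1087  0.1627] yaw -145.73 tilt [ 0.0059 -0.0019] q6 -2.459 F [ 0.  -0.1 -0.3] gap 0.139
shift mm [-277.5  241.8   -2.4] az 1.2562
```

View pics/z7.png

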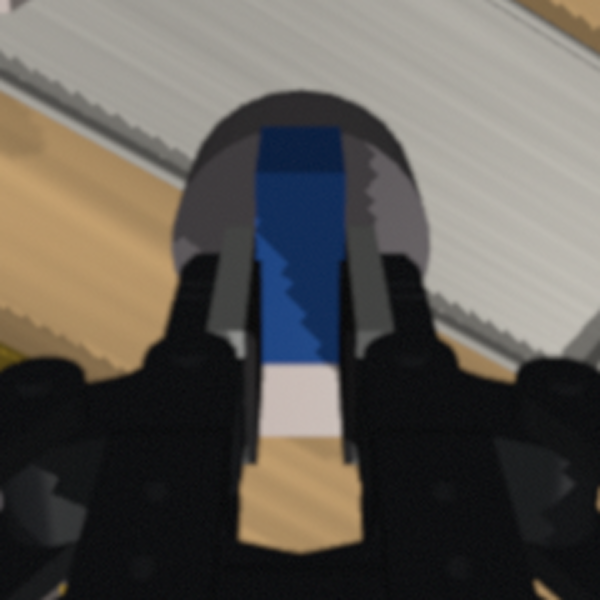

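Zoom shows the knob held by the bar: far (blue) top edge at (301,172), blue/white border at (300,363), white end at (301,437) in ×2.5 zoom pixels. I'll compute the in-hand offset of the knob's axis.

```bash
python3 - <<'E'
from h import *
c={k:v for k,v in np.load("w7.npz").items()}
he=c["hand_eye"]; ct={**c,"Rw":he[:3,:3],"o":he[:3,3]}
for z in (-.0026,):
    P=onplane(ct,np.array([(258,172),(347,172),(300,363),(260,437),(343,437)])/2.5-.3+200,z); print((P*1e3).round(1))
    b=(P[0]+P[1])/2; w=(P[3]+P[4])/2; print("mid",((b+w)/2*1e3).round(2),"len",np.linalg.norm(b-w)*1e3,"dir deg",np.degrees(np.arctan2((b-w)[1],(b-w)[0])))
E
```

```text
[[ 26.6  -6.   -2.6]
 [ 26.6   7.2  -2.6]
 [ -6.2   0.2  -2.6]
 [-20.4  -6.4  -2.6]
 [-20.4   7.3  -2.6]]
mid [ 3.11  0.51 -2.6 ] len 47.05601870447118 dir deg 0.16333283716827415
```

```bash
python3 -m pendant '[{"ax":0,"ay":0,"az":1.256,"dx":-277,"dy":242,"dz":-2,"gripper":-1},{"ax":0,"ay":0,"az":1.256,"dx":-277,"dy":242,"dz":-2,"gripper":-1},{"ax":0,"ay":0,"az":1.256,"dx":-277,"dy":242,"dz":-2,"gripper":-1},{"ax":0,"ay":0,"az":1.256,"dx":-277,"dy":242,"dz":-2,"gripper":-1},{"ax":0,"ay":0,"az":1.256,"dx":-277,"dy":242,"dz":-2,"gripper":-1},{"ax":0,"ay":0,"az":1.256,"dx":-277,"dy":242,"dz":-2,"gripper":-1},{"ax":0,"ay":0,"az":1.256,"dx":-277,"dy":242,"dz":-2,"gripper":-1},{"ax":0,"ay":0,"az":1.256,"dx":-277,"dy":242,"dz":-2,"gripper":-1}]'
python3 -c "
from h import *
go(.5467,.2457,.150,142.3)"
```

```text
time_s: 9.25
position: [0.5231, 0.1806, 0.1588]
tcp_rot: [-0.468, -3.102, 0.003]
contact_force: [0.6, -0.8, 0.3]
finger_gap: 0.143
pos [0.5231 0.1806 0.1588] yaw 162.83 tilt [-0.0044 -0.0015] q6 -0.984 F [ 0.6 -0.8  0.3] gap 0.143
shift mm [-3.3 69.2  8.6] az 0.3584
```

```bash
python3 -m pendant '[{"ax":0,"ay":0,"az":0.358,"dx":-3.3,"dy":69,"dz":8,"gripper":-1},{"ax":0,"ay":0,"az":0.358,"dx":-3.3,"dy":69,"dz":8,"gripper":-1},{"ax":0,"ay":0,"az":0.358,"dx":-3.3,"dy":69,"dz":8,"gripper":-1},{"ax":0,"ay":0,"az":0.358,"dx":-3.3,"dy":69,"dz":8,"gripper":-1},{"ax":0,"ay":0,"az":0.358,"dx":-3.3,"dy":69,"dz":8,"gripper":-1},{"ax":0,"ay":0,"az":0.358,"dx":-3.3,"dy":69,"dz":8,"gripper":-1}]'
python3 - <<'E'
from h import *
go(.5467,.2457,.132,142.3)
for n in ("side","scene"):
    c=grab(n); np.savez("h_"+n,**c); save(c,"h_"+n); u=proj(c,[.5446,.2474,.1])[0].astype(int); print(n,u)
    cr=c["color"][u[1]-40:u[1]+40,u[0]-40:u[0]+40]; cv2.imwrite(f"pics/c_{n}.png",cv2.resize(cr,(400,400),interpolation=cv2.INTER_CUBIC)[:,:,::-1])
cv2.imwrite("pics/c8.png",np.hstack([cv2.imread("pics/c_side.png"),cv2.imread("pics/c_scene.png")]))
E
```

```text
time_s: 9.75
position: [0.5467, 0.2433, 0.1518]
tcp_rot: [-1.002, -2.975, 0.004]
contact_force: [-0.6, -0.8, -0.6]
finger_gap: 0.141
pos [0.5467 0.2433 0.1518] yaw 142.78 tilt [-0.003  -0.0014] q6 -0.544 F [-0.6 -0.8 -0.6] gap 0.141
shift mm [ 1.4  2.  19.8] az 0.0083
side [301 303]
scene [397 210]
```

View pics/c8.png

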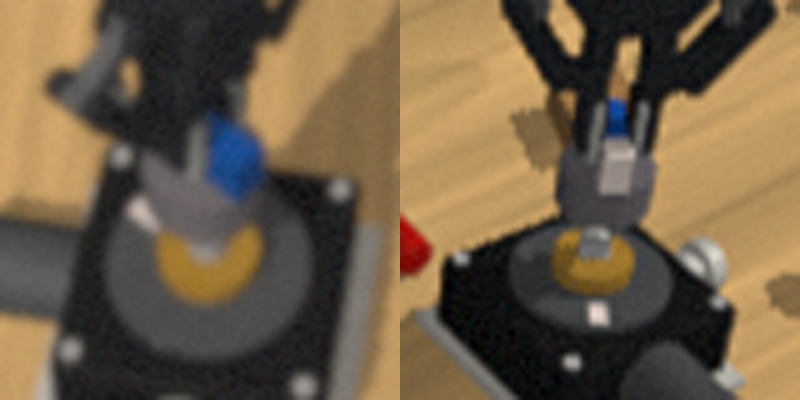

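The side crop (left) and scene crop (right) show the knob hovering over the collar, with its white end toward the white mark. In the scene crop the disc spans x 558–655 and the collar 551–634; in the side crop the collar spans 157–264. I'll compare with predicted columns.

```bash
python3 - <<'E'
from h import *
p=np.array([.5467,.2433]); a=np.radians(142.78); t=np.array([np.cos(a),np.sin(a)]); k=p+.0027*t; print("knob model",k)
def ext(c,xy,r,zs):
    th=np.linspace(0,2*np.pi,60); P=np.array([[xy[0]+r*np.cos(q),xy[1]+r*np.sin(q),z] for z in zs for q in th]); u=proj(c,P); return u
for n,o in (("side",(261,263)),("scene",(357,170))):
    c={k_:v for k_,v in np.load(f"h_{n}.npz").items()}
    for nm,xy,r,zs in (("disc",k,.024,(.1042,.1272)),("collar",(.5446,.2474),.021,(.058,.068))):
        u=((ext(c,xy,r,zs)-o)+.4)*5; print(n,nm,"cols",u[:,0].min().round(1),u[:,0].max().round(1),"rows",u[:,1].min().round(1),u[:,1].max().round(1))
    im=c["color"]; hs=cv2.cvtColor(im,cv2.COLOR_RGB2HSV)[o[1]:o[1]+80,o[0]:o[0]+80]
    m=(hs[...,0]>12)&(hs[...,0]<28)&(hs[...,1]>170)&(hs[...,2]>90); l=cv2.connectedComponentsWithStats(m.astype(np.uint8)); i=1+np.argmax(l[2][1:,4]); print(" brass cols",l[2][i][0]*5,(l[2][i][0]+l[2][i][2])*5, l[2][i])
    b=(hs[...,0]>100)&(hs[...,0]<125)&(hs[...,1]>150)
    print(" px/mm", (proj(c,[k[0],k[1],.115])-proj(c,[k[0]+.001,k[1],.115])).round(3),(proj(c,[k[0],k[1],.115])-proj(c,[k[0],k[1]+.001,.115])).round(3))
    for row in ((36,38,40,42) if n=="scene" else (36,38,40,42)): print(row,[int(v) for v in im[o[1]+row,o[0]+20:o[0]+60].mean(-1)])
E
```

```text
knob model [0.54454994 0.24493317]
side disc cols 141.1 266.6 rows 108.2 245.6
side collar cols 153.0 257.6 rows 203.6 306.4
 brass cols 160 255 [ 32  47  19  12 110]
 px/mm [[0.515 0.036]] [[ 0.05  -0.433]]
36 [58, 39, 33, 35, 23, 36, 33, 44, 68, 85, 99, 104, 104, 105, 99, 106, 99, 106, 109, 107, 102, 98, 92, 89, 81, 80, 75, 71, 60, 60, 61, 56, 52, 44, 33, 24, 15, 25, 28, 24]
38 [39, 36, 34, 31, 31, 32, 54, 67, 82, 89, 92, 98, 103, 103, 103, 104, 106, 106, 104, 106, 104, 104, 101, 98, 93, 87, 80, 68, 65, 67, 66, 61, 57, 47, 38, 39, 25, 20, 26, 22]
40 [33, 35, 30, 34, 46, 78, 119, 150, 153, 128, 101, 95, 95, 96, 99, 102, 102, 104, 105, 105, 104, 102, 105, 102, 103, 97, 91, 78, 69, 68, 67, 66, 59, 50, 53, 46, 43, 32, 29, 23]
42 [26, 35, 30, 37, 67, 109, 152, 177, 182, 162, 129, 104, 94, 95, 96, 99, 98, 101, 98, 101, 96, 95, 99, 95, 89, 85, 82, 80, 74, 73, 66, 62, 59, 53, 55, 56, 52, 48, 50, 43]
scene disc cols 153.3 256.7 rows 132.7 228.2
scene collar cols 152.2 237.0 rows 227.5 294.4
 brass cols 155 230 [31 47 15 12 97]
 px/mm [[-0.28 -0.2 ]] [[-0.293  0.14 ]]
36 [152, 149, 148, 143, 146, 147, 150, 149, 152, 156, 146, 70, 47, 52, 62, 62, 65, 67, 64, 86, 131, 143, 140, 139, 141, 137, 103, 96, 93, 91, 98, 143, 150, 147, 147, 148, 148, 146, 148, 147]
38 [146, 148, 149, 148, 150, 153, 150, 149, 150, 149, 133, 53, 48, 56, 59, 60, 64, 65, 66, 78, 117, 120, 121, 118, 121, 111, 84, 80, 74, 78, 107, 151, 150, 147, 147, 147, 145, 146, 149, 150]
40 [150, 153, 149, 150, 148, 146, 139, 140, 139, 142, 140, 81, 52, 58, 59, 62, 63, 66, 68, 65, 66, 64, 65, 65, 65, 71, 68, 78, 74, 92, 134, 151, 150, 151, 149, 150, 145, 146, 145, 145]
42 [146, 146, 142, 139, 141, 141, 146, 150, 154, 155, 136, 108, 51, 54, 61, 63, 66, 65, 64, 66, 65, 67, 65, 69, 72, 74, 73, 73, 83, 113, 148, 149, 147, 144, 142, 143, 141, 143, 145, 143]
```

Both views say the knob is about 1–1.5 mm too far along +x relative to the collar. I'll correct halfway (target TCP 0.5456, 0.2453), go close above the shaft, then lower by feel.

```bash
python3 -c "
from h import *
go(.5456,.2453,.132,142.3)"
python3 -m pendant '[{"ax":0,"ay":0,"az":0.008,"dx":2.1,"dy":1,"dz":10,"gripper":-1},{"ax":0,"ay":0,"az":0.008,"dx":2.1,"dy":1,"dz":19,"gripper":-1},{"ax":0,"ay":0,"az":0.008,"dx":2.1,"dy":1,"dz":19,"gripper":-1},{"ax":0,"ay":0,"az":0.008,"dx":2.1,"dy":1,"dz":19,"gripper":-1},{"ax":0,"ay":0,"az":0.008,"dx":2.1,"dy":1,"dz":19,"gripper":-1}]'
python3 -c "
from h import *
go(.5456,.2453,.122,142.3)"
```

```text
pos [0.5473 0.2432 0.1529] yaw 142.68 tilt [-0.0012 -0.0006] q6 -0.543 F [-0.6 -0.1 -0.6] gap 0.146
shift mm [ 2.6  0.6 20.9] az 0.0066
time_s: 10.27
position: [0.5466, 0.2462, 0.1341]
tcp_rot: [-1.018, -2.972, 0.001]
contact_force: [-0.2, 0.1, 0.7]
finger_gap: 0.142
pos [0.5466 0.2462 0.1341] yaw 142.19 tilt [-0.0007 -0.0003] q6 -0.529 F [-0.2  0.1  0.7] gap 0.142
shift mm [ 0.3 -1.3 12.1] az -0.0019
```

```bash
python3 -m pendant '[{"ax":0,"ay":0,"az":0,"dx":0.2,"dy":-1,"dz":3,"gripper":-1},{"ax":0,"ay":0,"az":0,"dx":0.2,"dy":-1,"dz":6,"gripper":-1},{"ax":0,"ay":0,"az":0,"dx":0.2,"dy":-1,"dz":9,"gripper":-1},{"ax":0,"ay":0,"az":0,"dx":0.2,"dy":-1,"dz":9,"gripper":-1}]'
python3 -c "
from h import *
go(.5456,.2453,.1156,142.3); print(readout.get_state()['wrist_torque'])"
```

```text
time_s: 10.6
position: [0.5456, 0.2456, 0.1248]
tcp_rot: [-1.017, -2.971, 0.001]
contact_force: [0.0, 0.5, -0.8]
finger_gap: 0.146
pos [0.5456 0.2456 0.1248] yaw 142.2 tilt [-0.001  -0.0004] q6 -0.53 F [ 0.   0.5 -0.8] gap 0.146
shift mm [-0.2 -0.2  9.2] az -0.0018
[0.00010268 0.04719553 0.07653747]
```

No force below shaft-top height, so the shaft is in the bore. Continue.

```bash
python3 -m pendant '[{"ax":0,"ay":0,"az":0,"dx":0,"dy":0,"dz":3,"gripper":-1},{"ax":0,"ay":0,"az":0,"dx":0,"dy":0,"dz":6,"gripper":-1},{"ax":0,"ay":0,"az":0,"dx":0,"dy":0,"dz":8,"gripper":-1},{"ax":0,"ay":0,"az":0,"dx":0,"dy":0,"dz":8,"gripper":-1}]'
python3 -m pendant '[{"ax":0,"ay":0,"az":0,"dx":0,"dy":0,"dz":2,"gripper":-1},{"ax":0,"ay":0,"az":0,"dx":0,"dy":0,"dz":3,"gripper":-1},{"ax":0,"ay":0,"az":0,"dx":0,"dy":0,"dz":3,"gripper":-1},{"ax":0,"ay":0,"az":0,"dx":0,"dy":0,"dz":3,"gripper":-1}]'
```

```text
time_s: 10.93
position: [0.5456, 0.2456, 0.1167]
tcp_rot: [-1.017, -2.971, 0.001]
contact_force: [-0.4, -0.7, -0.6]
finger_gap: 0.142
time_s: 11.27
position: [0.5463, 0.2459, 0.1151]
tcp_rot: [1.018, 2.972, 0.0]
contact_force: [-1.3, 0.1, 3.3]
finger_gap: 0.141
```

Collar contact is at about the expected height (0.1155). Press on.

```bash
for i in 1; do python3 -m pendant '[{"ax":0,"ay":0,"az":0,"dx":0,"dy":0,"dz":1.5,"gripper":-1},{"ax":0,"ay":0,"az":0,"dx":0,"dy":0,"dz":3,"gripper":-1},{"ax":0,"ay":0,"az":0,"dx":0,"dy":0,"dz":3,"gripper":-1},{"ax":0,"ay":0,"az":0,"dx":0,"dy":0,"dz":3,"gripper":-1}]' 90; done
python3 -m pendant '[{"ax":0,"ay":0,"az":0,"dx":0,"dy":0,"dz":1,"gripper":-1},{"ax":0,"ay":0,"az":0,"dx":0,"dy":0,"dz":2,"gripper":-1},{"ax":0,"ay":0,"az":0,"dx":0,"dy":0,"dz":2,"gripper":-1},{"ax":0,"ay":0,"az":0,"dx":0,"dy":0,"dz":2,"gripper":-1}]' 90
```

```text
time_s: 11.6
position: [0.5464, 0.2459, 0.1121]
tcp_rot: [1.018, 2.972, 0.001]
contact_force: [-1.2, -0.1, 5.9]
finger_gap: 0.137
time_s: 11.93
position: [0.5464, 0.2459, 0.1107]
tcp_rot: [1.017, 2.972, 0.001]
contact_force: [-2.8, -0.8, 9.5]
finger_gap: 0.136
```

```bash
python3 -m pendant '[{"ax":0,"ay":0,"az":0,"dx":0,"dy":0,"dz":1,"gripper":-1},{"ax":0,"ay":0,"az":0,"dx":0,"dy":0,"dz":1.5,"gripper":-1},{"ax":0,"ay":0,"az":0,"dx":0,"dy":0,"dz":1.5,"gripper":-1},{"ax":0,"ay":0,"az":0,"dx":0,"dy":0,"dz":1.5,"gripper":-1}]' 90
python3 -c "
from h import *
print(readout.get_state()['contact_force'])"
```

```text
time_s: 12.27
position: [0.5465, 0.2459, 0.1106]
tcp_rot: [1.017, 2.971, 0.001]
contact_force: [-6.6, -1.9, 15.2]
finger_gap: 0.132
[-6.56731256 -1.85369071 15.19969952]
```

Hard stop reached: z stays at 0.1106 while force rises to 15 N. A last hold, with a numeric check of the bystanders against the first pictures.

```bash
python3 -m pendant '[{"ax":0,"ay":0,"az":0,"dx":0,"dy":0,"dz":0.5,"gripper":-1},{"ax":0,"ay":0,"az":0,"dx":0,"dy":0,"dz":0.5,"gripper":-1},{"ax":0,"ay":0,"az":0,"dx":0,"dy":0,"dz":0.5,"gripper":-1},{"ax":0,"ay":0,"az":0,"dx":0,"dy":0,"dz":0.5,"gripper":-1},{"ax":0,"ay":0,"az":0,"dx":0,"dy":0,"dz":0.5,"gripper":-1},{"ax":0,"ay":0,"az":0,"dx":0,"dy":0,"dz":0.5,"gripper":-1}]' 90
python3 - <<'E'
from h import *
go(.5456,.2453,.1106,142.3)
for n in ("scene","side"):
    c=grab(n); save(c,n+"9"); a=c["color"]; b=cv2.imread(f"pics/{n}0.png")[:,:,::-1]
    for t,im in (("was",b),("now",a)):
        h=cv2.cvtColor(np.ascontiguousarray(im),cv2.COLOR_RGB2HSV)
        for nm,m in (("blue",(h[...,0]>100)&(h[...,0]<125)&(h[...,1]>130)&(h[...,2]>60)),("red",((h[...,0]<5)|(h[...,0]>175))&(h[...,1]>180)&(h[...,2]>90))):
            k,l,st,ce=cv2.connectedComponentsWithStats(m.astype(np.uint8)); print(n,t,nm,[(*ce[i].round(0).astype(int).tolist(),int(st[i,4])) for i in range(1,k) if st[i,4]>8])
    if n=="side":
        d=np.abs(a.astype(int)-b).max(-1)>40
        for nm,(x,y) in dict(objective=(262,250),jar=(257,406),box=(371,396),spacer=(368,141),screwdriver=(380,321)).items(): print(nm,"changed px",int(d[y-12:y+12,x-12:x+12].sum()))
E
```

```text
time_s: 12.77
position: [0.5465, 0.246, 0.1106]
tcp_rot: [1.017, 2.971, 0.001]
contact_force: [-6.5, -2.1, 18.3]
finger_gap: 0.138
pos [0.5465 0.246  0.1106] yaw 142.2 tilt [0.001  0.0004] q6 -0.53 F [-6.5 -2.1 18.3] gap 0.138
shift mm [ 0.3 -1.1 -0. ] az -0.0017
scene was blue [(313, 64, 1195), (289, 246, 34), (253, 263, 123), (507, 282, 129), (216, 283, 131)]
scene was red [(457, 159, 29), (355, 217, 115)]
scene now blue [(320, 64, 1613), (398, 206, 19), (507, 282, 129), (216, 283, 131), (313, 318, 53)]
scene now red [(457, 159, 29), (352, 214, 178)]
side was blue [(353, 174, 62), (356, 200, 69), (124, 222, 90)]
side was red [(368, 319, 336)]
side now blue [(353, 174, 66), (272, 201, 16), (124, 222, 91), (307, 308, 111)]
side now red [(368, 319, 330)]
objective changed px 0
jar changed px 0
box changed px 0
spacer changed px 509
screwdriver changed px 0
```

```bash
python3 -c "
from h import *
ticket.sign_off()"
```

```text
the job is handed in; nothing more can be done
```

The broken knob is in the yellow scrap dish, and the sound knob from the middle of the tray is on the D-shaft. It is pressed against its stop and still gripped. The job was handed in at about 12.8 s.

**Last checks on the fitted knob:**
- **Depth:** the knob met the collar at about the expected height and stopped 5 mm lower. From there TCP height stayed at 0.1106 m while the push rose from 9.5 N to 18 N, so the collar is fully down.
- **Direction:** the white end points to −37.8° going by the tool's yaw, against −37.7° measured for the mark.
- **Side force:** about 7 N remains, so the knob leans lightly on the shaft.

**Last checks on everything else:**
- **Broken knob:** blue shows at the dish in both fixed views.
- **Other sound knob and screwdriver:** the knob's blue has not moved in either view, nor has the screwdriver's red in the side view. The scene view has the screwdriver's red about 4 px away with a bigger area, most likely because the gripper no longer hides part of it.
- **Objective, jar and slide box:** no change in the side view.
- **Spacer ring (disagreed):** the patch where I looked for it changed. The arm never went near it, so I put that down to the arm and its shadow in the first picture. I did not check it further.
- **Lens cap:** not compared with the first picture.

**Slips:** one move was refused for missing keys, with no motion. I viewed 11 pictures, one over the budget.

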